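Unbolt the spares box and slide it open

ROBOT

A 6-joint arm with a two-finger parallel gripper is mounted at the origin on a cart in front of the work surface, level with it; the furniture and walls round the work are solid. World frame = base frame: x ahead of the robot, y to its left, z up, the work surface at z = 0. Lengths are in m, angles in rad, forces in N, time in s.
With the tool pointing down it reaches from about 0.35 to 0.775 m from the base axis. Payload 7.3 kg.
Tool frame: the origin (TCP) lies midway between the tips of the shut fingers; the grasp point (between the pads) lies 19 mm behind it (robot.tcp_to_grasp is the distance from the TCP to the grasp point, in m); z points along the fingers, y is the line along which they close (so a half turn about z gives the same grasp; the last joint's range is limited). The gripper opens to 92 mm and grips with 3 to 60 N. Pads are 19 mm wide; open, the fingers measure 130 mm over their backs; the gripper's body (75 mm by 190 mm) begins 47 mm behind the grasp point.
Start: joints at [1.193, 0.342, 1.524, -0, 1.275, -0.146], TCP at [0.121, 0.511, 0.227] pointing down, gripper open.
Joint ranges: [-2.53, 2.53], [-0.77, 2.02], [0.04, 2.7], [-1, 4.14], [0.28, 2.66], [-3.11, 3.11]. Speed limits (rad/s): [2.57, 2.57, 3.14, 3.14, 3.14, 3.14].

INTERFACE

Orientations are given as [roll, pitch, yaw] about the fixed x, y, z axes, in that order (R = Rz(yaw) Ry(pitch) Rx(roll)).
In Python, from cell import readout, cams, ticket, robot gives the robot as it stands. The module is installed in compiled form; this text tells all that it offers.
- The arm moves only by the tool jog_arm, never from a script. Its argument "plan" is a list of rows, each a list of 5 numbers: the shift along the world's x, y, z each as a share of 0.08 m, from -1 to 1, then the turn about the world's z as a share of 90 degrees, from -1 to 1, then the opening, from -1 (shut) to 1 (fully open). A call has 1 to 12 rows; each row is the pose to reach, as a shift and turn from the pose commanded when the call began; what a row does not reach only later rows make up. A row lasts 1/10 s, in which the tool goes at most 50 mm and 8.59 degrees, less where a joint would pass 70% of its speed; a pose out of reach is approached as far as the arm can. A call with a number of a shift or a turn outside -1 to 1 is refused whole. A call with a gripper value outside its range is refused whole. The fingers move at their own pace and stop on an object; "squeeze" is the grip in N (left out, the last holds). Time passes only in rows, so rows that repeat a pose let the fingers close. It gives the time, the measured TCP pose, the force, the opening and the grip force at its end, in the units of the state.
- readout.observe(): the state, without advancing time (a new reading comes with each control period).
- cams.read_camera(name): name is "scene" or "top" or "wrist"; returns the picture (400x640x3 uint8, blue, green, red); there is no depth.
- cams.calibration(name): a dict with "K" (3x3 intrinsics, pixels), "world_from_camera" (4x4, takes a point from camera to world coordinates). Camera axes: x right, y down, z forward; pixel columns grow to the right and rows downward; lengths in m; the calibration is good to about 2 mm. A picture is of the moment at which its call begins: read the wrist's pose just before it. calibration takes no time and is no camera call; for the wrist camera it gives the pose at the moment of the call.
- ticket.hand_in(): hands the job in; it is judged then, once.
The state is a dict: "time": time; "qpos": joint angles; "qvel": joint speeds; "joint_efforts": joint torques, N m; "tool_pos": TCP position; "tool_rot": TCP orientation; "contact_force": force on the tool from outside, world axes, zero at the start; "torque": the same for the moment, N m; "opening": finger opening in m; "grip_force": force on a finger pad.
Only numpy, scipy, OpenCV 4.12 (cv2) and the standard library are available. Lean on these libraries where they do the work, as an engineer would, in place of code of your own. Each camera call takes 0.05 s, during which the arm holds its last target. There are 200 camera calls.

TASK

Open the blue spares box. Draw its bolt back out of the steel staple on the lid, tip the red knob over into the side notch so that the bolt stays parked there, and only then slide the clear lid fully open, towards you. Leave the things standing round the box where they are.

Things in the scene. Friction and masses are not known exactly. Their poses are not given: they have to be found in the camera images.
- spares_box: Blue spares box fixed to the table; origin at table height. Own +x points away from the robot (yaw within 0.3), +y to its left. In its frame (mm): tray with clear lid at x -65..65, y -145..-15, rails to z 71; blue plinth x -33..33, y -15..125, top z 73, carrying the grey bolt housing x -26..26, y 0..120, top z 98.
- slot (a point): Middle of the slot in the housing's top (box x 0, y 65, z 97.5 mm). The slot is 11 mm wide and runs along box y from 30 to 100 mm; the bolt's handle stands up through it, held upright to within about 10 degrees. The slot's end stops the bolt.
- notch (a point): Middle of the yellow floor of the side notch (box x -17.5, y 93, z 81 mm): 14 mm wide along y (86 to 100 mm), at the +y end of the slot, cut through the housing wall nearest the robot (-x). Only here can the handle tip over, towards the robot.
- staple (a point): Top middle of the steel U staple on the lid, 8 mm bar; with the lid shut at box x 0, y -30 (-34 to -26), z 100 mm. The bolt's rod passes through it at the start.
- bolt: Loose bolt, captive in the housing: 16 mm rod along its own y (-84 to +50 mm from the origin), handle along its +z. Origin on the rod axis below the handle: box x 0, z 81 mm, y 36 to 46 mm at the start, 90 to 96 mm when fully drawn towards +y. No spring, greased, slides under 1 to 3 N; push knob or stem. Parked, the handle leans 70 to 75 degrees, held by its weight.
- knob (a point): Centre of the bolt's red ball knob, 22 mm diameter, on an 8 mm stem, 40 mm from the rod axis (the bolt's origin); 121 mm above the table when upright.
- push_bar (a point): Middle of the top edge of the orange bar on the lid, 95 mm above the table: 70 mm long (box y), 8 mm thick (box x), standing 29 mm above the lid; box x +35, y -87 mm with the lid shut. Fingertips set down behind it (on its far, +x side) draw the lid open along box -x, towards the robot.
- lid (a joint): Slide of the clear lid along the box's -x, towards the robot (m): 0 shut, 0.075 fully open (end stop). About 2 N of friction. While the bolt is in the staple it moves no more than about 5 mm.
- screw_jar: Bystander: clear jar of screws with a red cap, 63 mm wide, 80 mm high, origin at the centre of its base; left of the bolt housing (box x 0..30, y 190..210 mm) or nearer the robot (box x -110..-90, y 130..150 mm).
- tape_measure: Bystander: teal tape measure standing on edge, 36 x 82 x 65 mm high, origin at the centre of its base; at the other of the screw jar's two places.
- fitting_5: Bystander: grey pipe socket standing upright, 32 mm wide, 45 mm high, origin at the centre of its base, on the robot's side of the bolt housing.
- tape_green: Bystander: green roll of tape lying flat, 66 mm wide, 15 mm high, origin at the centre of its base, right of the tray.
Things that resemble listed ones, but are neither listed nor needed, are in the scene too. What is meant by the bolt is not purple, and is the smaller of those in its own colour.

How it is judged:
On the way, in this order (a step that is already met when the one before it is completed fails the run):
1. the bolt is drawn out of the staple, with the lid still shut (y of bolt in the frame of spares_box above 0.065 m and value of joint lid below 0.01 m).
2. the handle lies tipped over in the side notch, with the lid still shut (y of bolt in the frame of spares_box above 0.085 m and angle between bolt's own z axis and vertical above 0.87 rad and value of joint lid below 0.01 m), for 0.2 s.
At the end, for the whole second after the job is handed in: The bolt is drawn back (origin beyond 85 mm along the box's y) and its handle lies at rest in the side notch, tipped at least 50 degrees from upright; the lid is open to within 7 mm of its end stop (y of bolt in the frame of spares_box above 0.085 m and angle between bolt's own z axis and vertical above 0.87 rad and linear speed of bolt below 0.03 m/s and value of joint lid above 0.068 m); the robot touches nothing.
It fails at once if a bystander (jar, tape measure, pipe socket, green tape) is moved more than 25 mm or knocked over (distance of any of screw_jar, tape_measure, fitting_5, tape_green from where it was at the start of the episode above 0.025 m or angle between any of screw_jar, tape_measure, fitting_5's own z axis and vertical above 0.5 rad).
It also fails if it takes over 45 s, if anything falls off the work surface, if the arm or the gripper's body presses on something with over 40 N, if the wrist force passes 120 N, or if a joint passes its speed limit or range.

## Working session

There is one attempt and no reset: what is moved stays moved. The work goes in short steps, Python scripts to look and compute and a tool call to move; the robot and the scene stay as the last step left them, time stands still between calls to the robot, and variables do not carry over. Pictures are saved under pics/ and viewed, at most 10 in all, crops included, and the job is handed in when it is done.

Besides the shell and the picture viewer there is one more tool, called after "Request:" as name([rows], argument=value, ...), one row to a line, values as JSON. jog_arm: Moves the arm, as the interface text tells. Shift numbers are shares of 0.08 m and turn numbers shares of 90 degrees, none past 1 either way. Its arguments: {"type":"object","properties":{"plan":{"type":"array"},"squeeze":{"type":"number"}},"required":["plan"]}

```bash
mkdir -p pics
cat > h.py <<'E'
from cell import readout, cams, ticket, robot
import numpy as np, cv2
def ray(name,u,v,z,cal=None):
    c=cal or cams.calibration(name); K=np.array(c["K"]);T=np.array(c["world_from_camera"])
    d=T[:3,:3]@np.linalg.solve(K,[u,v,1.]); o=T[:3,3]
    return o+d*(z-o[2])/d[2]
def proj(name,p):
    c=cams.calibration(name); K=np.array(c["K"]);T=np.array(c["world_from_camera"])
    q=K@(T[:3,:3].T@(np.array(p)-T[:3,3])); return q[:2]/q[2]
E
python3 - <<'E'
from h import *
for n in("scene","top"):
    cv2.imwrite(f"pics/{n}0.png",cams.read_camera(n))
    print(n,np.round(cams.calibration(n)["world_from_camera"],3).tolist())
s=readout.observe();print({k:np.round(v,3).tolist() for k,v in s.items()})
E
```

```text
scene [[0.658, -0.526, 0.539, 0.072], [-0.753, -0.476, 0.455, -0.338], [0.017, -0.705, -0.709, 0.758], [0.0, 0.0, 0.0, 1.0]]
top [[0.0, -0.987, 0.162, 0.417], [-1.0, -0.002, -0.013, 0.102], [0.013, -0.162, -0.987, 0.968], [0.0, 0.0, 0.0, 1.0]]
{'time': 0.1, 'qpos': [1.193, 0.343, 1.525, 0.0, 1.275, -0.146], 'qvel': [-0.002, -0.002, -0.003, 0.001, -0.001, 0.002], 'joint_efforts': [0.003, -43.2, -24.469, 0.072, 0.053, -0.0], 'tool_pos': [0.12, 0.511, 0.226], 'tool_rot': [-3.14, -0.0, 2.91], 'contact_force': [0.364, -0.476, 0.215], 'torque': [-0.043, 0.022, 0.023], 'grip_force': 0.0, 'opening': 0.092}
```

View pics/scene0.png

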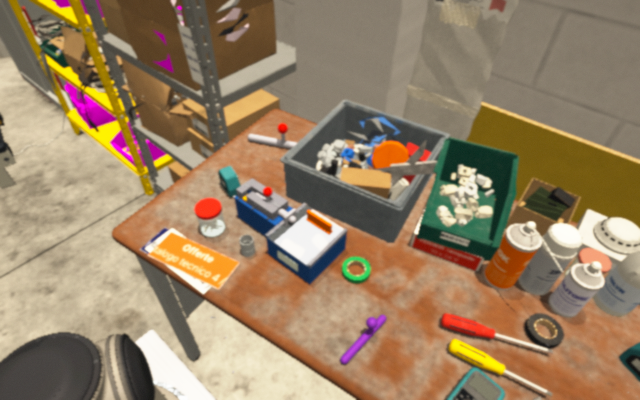

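View pics/top0.png

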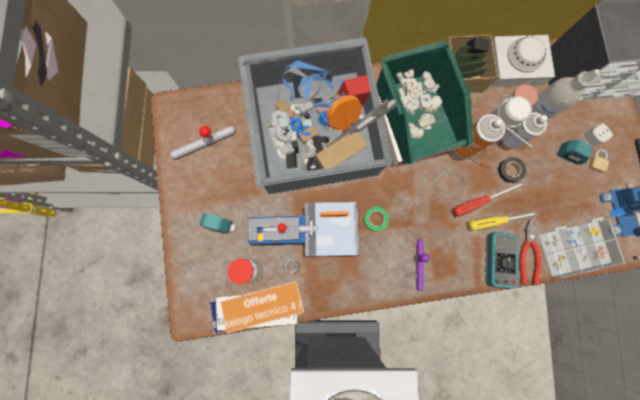

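Both views show the box: knob at about (282,228) in top and (267,191) in scene, orange bar at (334,213) in top, jar near the robot at (241,271), tape measure on the left, socket at (291,267).

```bash
cat > m.py <<'E'
from h import *
def blob(im,lo,hi,box):
    h=cv2.cvtColor(im,cv2.COLOR_BGR2HSV); m=cv2.inRange(h,np.array(lo),np.array(hi))
    x0,y0,x1,y1=box; k=np.zeros_like(m);k[y0:y1,x0:x1]=m[y0:y1,x0:x1]
    c=max(cv2.findContours(k,0,cv2.CHAIN_APPROX_NONE)[0],key=cv2.contourArea)
    M=cv2.moments(k,True); return (M['m10']/M['m00'],M['m01']/M['m00']),M['m00'],cv2.minAreaRect(c)
E
python3 - <<'E'
from m import *
t=cv2.imread("pics/top0.png");s=cv2.imread("pics/scene0.png")
def w(n,b,z): print(n,np.round(b[0],1),b[1],np.round(ray(n,*b[0],z),4), 'rect',b[2])
k1=blob(t,(0,150,110),(6,255,255),(270,218,294,240));w("top",k1,.121)
k2=blob(s,(0,150,110),(6,255,255),(255,182,280,202));w("scene",k2,.121)
b1=blob(t,(6,150,150),(18,255,255),(315,205,355,222));w("top",b1,.095)
b2=blob(s,(6,150,150),(18,255,255),(300,200,340,240));w("scene",b2,.09)
n1=blob(t,(22,120,120),(35,255,255),(245,225,275,245));w("top",n1,.081)
bl=blob(t,(100,100,40),(125,255,255),(240,195,365,265));w("top",bl,.07)
def line(n,p):
    c=cams.calibration(n);T=np.array(c["world_from_camera"]);d=T[:3,:3]@np.linalg.solve(np.array(c["K"]),[*p,1]);return T[:3,3],d/np.linalg.norm(d)
for a,b in((k1,k2),(b1,b2)):
    o1,d1=line("top",a[0]);o2,d2=line("scene",b[0])
    q=np.linalg.lstsq(np.c_[d1,-d2],o2-o1,rcond=None)[0];p,r=o1+q[0]*d1,o2+q[1]*d2
    print("tri",np.round((p+r)/2,4),np.linalg.norm(p-r))
for c,z in(((241,271),.08),((291,267),.045),((217,223),.065),((376,219),.015)): print(np.round(ray("top",*c,z),3))
a=cv2.resize(t[190:290,190:390],(800,400),interpolation=cv2.INTER_CUBIC)
c=cv2.resize(s[155:275,195:355],(800,600),interpolation=cv2.INTER_CUBIC)
cv2.imwrite("pics/topc.png",a);cv2.imwrite("pics/scc.png",c)
E
```

```text
top [281.5 227.4] 50.0 [0.497  0.1753 0.121 ] rect ((281.5, 227.5), (7.0, 7.0), 90.0)
scene [267.3 191.1] 70.0 [0.4945 0.1745 0.121 ] rect ((267.5000305175781, 191.0), (7.77817440032959, 9.192388534545898), 45.0)
top [334.3 213.7] 86.0 [0.5327 0.0513 0.095 ] rect ((334.0, 213.5), (3.0, 26.0), 90.0)
scene [318.5 221.2] 170.0 [0.525  0.0451 0.09  ] rect ((318.23724365234375, 221.40420532226562), (31.273950576782227, 9.055191993713379), 33.023868560791016)
top [259.5 236.5] 24.0 [0.4788 0.2314 0.081 ] rect ((259.5, 236.5), (5.0, 3.0), 90.0)
top [284.7 236.4] 271.0 [0.4799 0.1715 0.07  ] rect ((299.5, 238.0), (10.0, 9.0), 90.0)
tri [0.4967 0.1759 0.1186] 0.001418109012118672
tri [0.534  0.0511 0.0783] 0.002504471373647507
[0.397 0.273 0.08 ]
[0.406 0.157 0.045]
[0.513 0.339 0.065]
[ 0.53  -0.063  0.015]
```

View pics/topc.png

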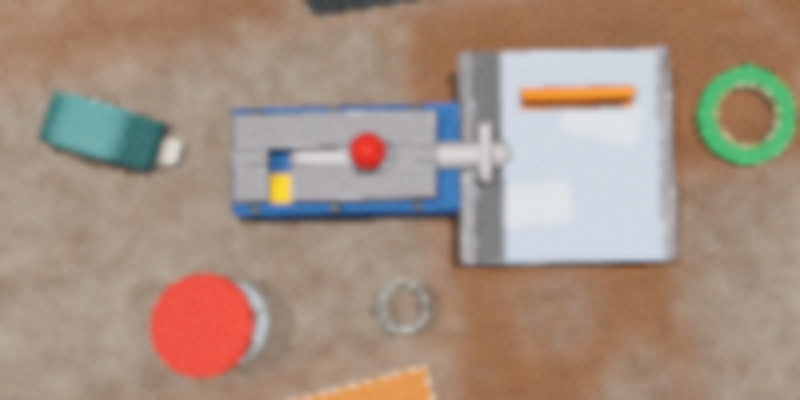

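Box origin is about (0.497, 0.138) with yaw near 0. The notch, bar and knob all agree, and the knob is at (0.497, 0.1755), so bolt y is about 37 mm. Moving above the knob.

Request:
jog_arm([
  [0.94,-0.84,0,0.147,-0.3],
  [0.94,-0.84,0,0.147,-0.3],
  [0.94,-0.84,0,0.147,-0.3],
  [0.94,-0.84,0,0.147,-0.3],
])

```text
time: 0.5
tool_pos: [0.1966, 0.443, 0.2267]
tool_rot: [-3.141, -0.0, 3.137]
contact_force: [-0.7, -0.1, -0.5]
opening: 0.0645
grip_force: 0.0
```

Request:
jog_arm([
  [0.94,-0.84,0,0,-0.3],
  [0.94,-0.84,0,0,-0.3],
  [0.94,-0.84,0,0,-0.3],
  [0.94,-0.84,0,0,-0.3],
])

```text
time: 0.9
tool_pos: [0.271, 0.3769, 0.2266]
tool_rot: [3.141, -0.001, 3.138]
contact_force: [0.2, 0.5, -1.0]
opening: 0.0343
grip_force: 0.0
```

Request:
jog_arm([
  [0.94,-0.84,0,0,-0.3],
  [0.94,-0.84,0,0,-0.3],
  [0.94,-0.84,0,0,-0.3],
  [0.94,-0.84,0,0,-0.3],
])

```text
time: 1.3
tool_pos: [0.3457, 0.3103, 0.2266]
tool_rot: [3.141, -0.001, 3.14]
contact_force: [-0.5, 0.9, -0.4]
opening: 0.0323
grip_force: 0.0
```

Request:
jog_arm([
  [0.94,-0.84,0,0,-0.3],
  [0.94,-0.84,0,0,-0.3],
  [0.94,-0.84,0,0,-0.3],
  [0.94,-0.84,0,0,-0.3],
])

```text
time: 1.7
tool_pos: [0.4206, 0.2435, 0.2265]
tool_rot: [3.141, -0.001, 3.141]
contact_force: [0.5, 0.0, -0.1]
opening: 0.032
grip_force: 0.0
```

Request:
jog_arm([
  [0.94,-0.84,0,0,-0.3],
  [0.94,-0.84,0,0,-0.3],
  [0.94,-0.84,0,0,-0.3],
  [0.94,-0.84,0,0,-0.3],
  [0.94,-0.84,0,0,-0.3],
])

```text
time: 2.2
tool_pos: [0.495, 0.1771, 0.2267]
tool_rot: [3.141, -0.001, -3.14]
contact_force: [-0.5, 0.4, -1.5]
opening: 0.0325
grip_force: 0.0
```

Request:
jog_arm([
  [0.02,-0.02,-0.75,0,-0.3],
  [0.02,-0.02,-0.75,0,-0.3],
  [0.02,-0.02,-0.75,0,-0.3],
])

```text
time: 2.5
tool_pos: [0.4961, 0.1743, 0.1655]
tool_rot: [-3.141, -0.005, -3.141]
contact_force: [-0.6, -0.4, 0.7]
opening: 0.0326
grip_force: 0.0
```

Run:
```python
from m import *
w=cams.calibration("wrist");im=cams.read_camera("wrist");cv2.imwrite("pics/w1.png",im)
h=cv2.cvtColor(im,cv2.COLOR_BGR2HSV);m=cv2.inRange(h,(0,150,90),(6,255,255))
for c in sorted(cv2.findContours(m,0,2)[0],key=cv2.contourArea)[-3:]:
    (u,v),r=cv2.minEnclosingCircle(c);print(u,v,r,np.round(ray("wrist",u,v,.121,w),4))
print(np.round(readout.observe()["tool_pos"],4))
```

```text
323.25 224.25 17.76593780517578 [0.4958 0.177  0.121 ]
477.0 55.0 53.41358184814453 [0.4003 0.2587 0.121 ]
[0.4975 0.1744 0.1671]
```

View pics/w1.png

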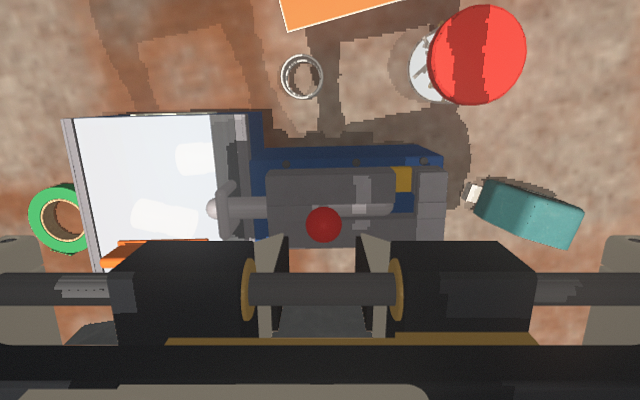

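The wrist view shows the knob at (323,224), between the open fingers at world (0.496, 0.177). I'll descend and close lightly.

Request:
jog_arm([
  [0,0.02,-0.4,0,-0.3],
  [0,0.02,-0.7,0,-0.3],
  [0,0.02,-0.7,0,-0.3],
  [0,0.02,-0.7,0,-0.8],
  [0,0.02,-0.7,0,-0.8],
  [0,0.02,-0.7,0,-0.8],
], squeeze=4)

```text
time: 3.15
tool_pos: [0.4995, 0.1754, 0.1128]
tool_rot: [3.141, 0.004, 3.141]
contact_force: [-0.8, 0.8, 4.6]
opening: 0.0212
grip_force: 4.0
```

Request:
jog_arm([
  [0,0.12,0,0,-0.8],
  [0,0.24,0,0,-0.8],
  [0,0.36,0,0,-0.8],
  [0,0.48,0,0,-0.8],
  [0,0.58,0,0,-0.8],
  [0,0.66,0,0,-0.8],
  [0,0.7,0,0,-0.8],
  [0,0.7,0,0,-0.8],
], squeeze=6)

```text
time: 3.95
tool_pos: [0.4995, 0.2315, 0.1128]
tool_rot: [3.141, 0.004, 3.141]
contact_force: [0.2, 0.5, 5.3]
opening: 0.0213
grip_force: 6.0
```

Run:
```python
from m import *
w=cams.calibration("wrist");im=cams.read_camera("wrist");s=readout.observe();cv2.imwrite("pics/w2.png",im)
print(np.round(s["tool_pos"],4),s["contact_force"])
```

```text
[0.4994 0.2315 0.1127] [ 0.26978857 -0.77411407  6.41478052]
```

View pics/w2.png

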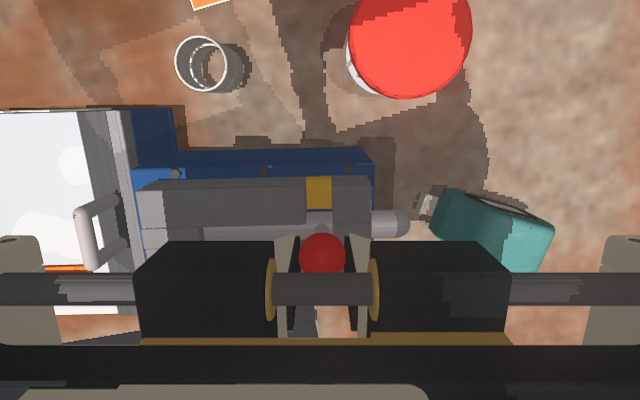

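The wrist view shows the rod out of the staple, with the stem at (322,229) lined up with the yellow notch (306–332). I'll tip towards the robot along the arc, then release.

Request:
jog_arm([
  [-0.06,0,0,0,-0.8],
  [-0.12,0,-0.02,0,-0.8],
  [-0.18,0,-0.035,0,-0.8],
  [-0.24,0,-0.06,0,-0.8],
  [-0.3,0,-0.085,0,-0.8],
  [-0.34,0,-0.11,0,-0.8],
  [-0.34,0,-0.11,0,-0.8],
  [-0.34,0,-0.11,0,-0.2],
  [-0.34,0,-0.11,0,-0.1],
  [-0.34,0,-0.11,0,-0.1],
  [-0.34,0,-0.11,0,-0.1],
])

```text
time: 5.1
tool_pos: [0.4711, 0.2309, 0.1019]
tool_rot: [3.142, -0.0, 3.141]
contact_force: [0.4, 0.3, -0.1]
opening: 0.0408
grip_force: 0.0
```

Run:
```python
from m import *
im=cams.read_camera("wrist");s=readout.observe();cv2.imwrite("pics/w3.png",im)
print(np.round(s["tool_pos"],4),s["contact_force"])
```

```text
[0.471  0.231  0.1019] [-0.37039263  0.12431671 -0.83207138]
```

View pics/w3.png

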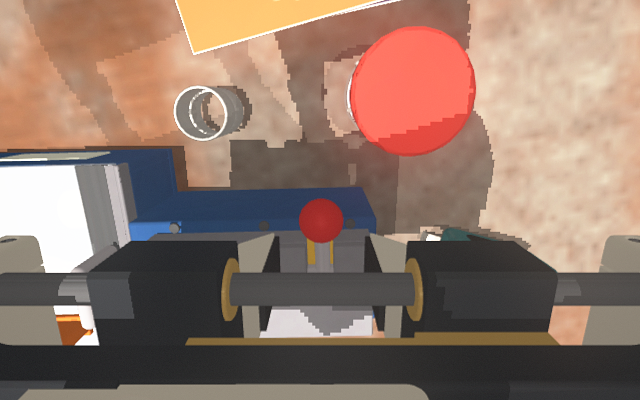

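The knob fell over into the notch, at (321,221). I'll lift off, shut the fingers and go behind the orange bar.

Request:
jog_arm([
  [0,0,0.4,0,-0.1],
  [0,0,0.9,0,-0.1],
  [0,0,1,0,-1],
  [0,0,1,0,-1],
])

```text
time: 5.55
tool_pos: [0.4718, 0.2312, 0.1834]
tool_rot: [3.14, 0.003, 3.141]
contact_force: [-0.4, 0.6, 0.3]
opening: 0.0295
grip_force: 0.0
```

Request:
jog_arm([
  [0.5,-0.75,0,0,-1],
  [0.5,-0.75,0,0,-1],
  [0.5,-0.75,0,0,-1],
])

```text
time: 5.85
tool_pos: [0.5115, 0.1687, 0.18]
tool_rot: [-3.141, -0.002, 3.138]
contact_force: [-0.1, 0.5, 0.6]
opening: 0.0059
grip_force: 0.0
```

Request:
jog_arm([
  [0.52,-0.75,0,0,-1],
  [0.52,-0.75,0,0,-1],
  [0.52,-0.75,0,0,-1],
])

```text
time: 6.15
tool_pos: [0.553, 0.1094, 0.1803]
tool_rot: [-3.141, -0.002, 3.138]
contact_force: [0.3, 0.6, 0.1]
opening: 0.0004
grip_force: 0.0
```

Request:
jog_arm([
  [0,-0.75,0,0,-1],
  [0,-0.75,0,0,-1],
  [0,-0.75,0,0,-1],
  [0,-0.75,0,0,-1],
])

```text
time: 6.55
tool_pos: [0.552, 0.0523, 0.1815]
tool_rot: [3.141, -0.001, 3.141]
contact_force: [-0.0, -0.0, -0.3]
opening: 0.0002
grip_force: 0.0
```

Run:
```python
from m import *
w=cams.calibration("wrist");im=cams.read_camera("wrist");s=readout.observe();cv2.imwrite("pics/w4.png",im)
h=cv2.cvtColor(im,cv2.COLOR_BGR2HSV)
for lo,hi,z in(((0,150,90),(6,255,255),.093),((7,150,100),(18,255,255),.095)):
  for c in sorted(cv2.findContours(cv2.inRange(h,lo,hi),0,2)[0],key=cv2.contourArea)[-3:]:
    x,y,a,b=cv2.boundingRect(c);print((x,y,a,b),np.round(ray("wrist",x+a/2,y+b/2,z,w),4))
print(np.round(s["tool_pos"],4),s["opening"])
```

```text
(609, 0, 31, 21) [0.4252 0.2448 0.093 ]
(57, 306, 88, 24) [ 0.6461 -0.1209  0.093 ]
(576, 44, 42, 35) [0.4553 0.2337 0.093 ]
(361, 175, 1, 1) [0.5306 0.0822 0.095 ]
(352, 164, 1, 2) [0.5231 0.0757 0.095 ]
(327, 177, 35, 7) [0.5342 0.0703 0.095 ]
[0.5521 0.0525 0.1817] 0.0007576078835572792
```

View pics/w4.png

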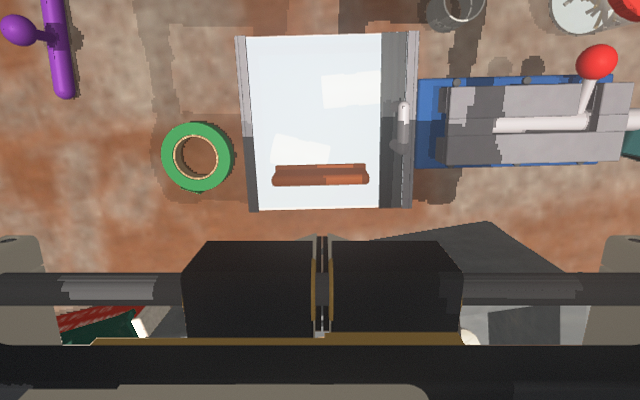

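The parked handle is visible at (597,62), resting in the notch, and the lid is still shut with the bar at (320,178). Before going down, I'll check the grey bin's clearance from the gripper body.

Run:
```python
from m import *
s=cv2.imread("pics/scene0.png");t=cv2.imread("pics/top0.png")
c=np.hstack([cv2.resize(t[150:220,250:400],(400,187)),cv2.resize(s[140:240,270:420],(400,267))[:187]])
c=np.vstack([cv2.resize(t[140:210,240:400],(640,280)),cv2.resize(s[140:220,280:440],(640,320))])
cv2.imwrite("pics/bin.png",c)
for z in(.08,.1,.12,.14,.16): print(z,np.round(ray("top",334,180,z)[:2],3),proj("scene",ray("top",334,180,z)))
```

```text
0.08 [0.619 0.051] [342.84375481 200.80049537]
0.1 [0.615 0.052] [341.74609309 195.60096865]
0.12 [0.61  0.053] [340.61001396 190.21946201]
0.14 [0.606 0.054] [339.43346461 184.64625154]
0.16 [0.601 0.055] [338.21424335 178.87090796]
```

View pics/bin.png

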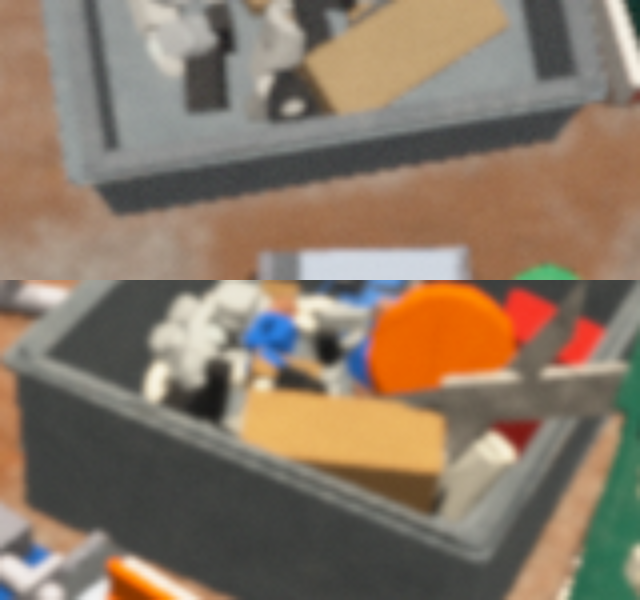

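The rim is at x ≈ 0.605 and z ≈ 0.145, while the gripper body reaches x ≈ 0.591, so it clears. Descending behind the bar.

Request:
jog_arm([
  [0.02,0,-0.35,0,-1],
  [0.02,0,-0.7,0,-1],
  [0.02,0,-0.7,0,-1],
])

```text
time: 6.9
tool_pos: [0.5516, 0.0526, 0.1226]
tool_rot: [3.141, -0.007, -3.141]
contact_force: [-0.7, 1.0, 0.0]
opening: 0.0003
grip_force: 0.0
```

Request:
jog_arm([
  [0,0,-0.2,0,-1],
  [0,0,-0.4,0,-1],
  [0,0,-0.56,0,-1],
  [0,0,-0.56,0,-1],
])

```text
time: 7.3
tool_pos: [0.5535, 0.0517, 0.0803]
tool_rot: [3.141, -0.002, 3.142]
contact_force: [0.4, 0.5, 0.3]
opening: 0.0003
grip_force: 0.0
```

Request:
jog_arm([
  [-0.1,0,0,0,-1],
  [-0.2,0,0,0,-1],
  [-0.35,0,0,0,-1],
  [-0.5,0,0,0,-1],
  [-0.65,0,0,0,-1],
  [-0.8,0,0,0,-1],
  [-0.9,0,0,0,-1],
  [-0.95,0,0,0,-1],
  [-0.95,0,0,0,-1],
])

```text
time: 8.2
tool_pos: [0.4777, 0.0511, 0.0816]
tool_rot: [3.141, 0.0, 3.141]
contact_force: [0.4, -0.1, -0.1]
opening: 0.0006
grip_force: 0.0
```

Request:
jog_arm([
  [-0.04,0,0,0,-1],
  [-0.08,0,0,0,-1],
  [-0.08,0,0,0,-1],
])

```text
time: 8.5
tool_pos: [0.4747, 0.051, 0.0816]
tool_rot: [3.141, 0.007, 3.141]
contact_force: [9.7, 1.0, -3.8]
opening: 0.0007
grip_force: 4.7
```

The force rose to 9.7 N at x = 0.4747, which suggests the end stop. I'll back off, lift and check.

Request:
jog_arm([
  [0.15,0,0,0,-1],
  [0.15,0,0,0,-1],
  [0.15,0,0.4,0,-1],
  [0.15,0,1,0,-1],
  [0.15,0,1,0,-1],
])

```text
time: 9.0
tool_pos: [0.4861, 0.051, 0.1659]
tool_rot: [-3.141, 0.009, 3.141]
contact_force: [-0.2, 0.4, -0.6]
opening: 0.0005
grip_force: 0.0
```

Request:
jog_arm([
  [0.8,0,0.6,0,-1],
  [1,0,1,0,-1],
  [1,0,1,0,-1],
  [1,0,1,0,-1],
])

```text
time: 9.4
tool_pos: [0.5649, 0.051, 0.2418]
tool_rot: [3.142, 0.002, 3.141]
contact_force: [-0.8, -0.9, 0.1]
opening: 0.0005
grip_force: 0.0
```

Run:
```python
from m import *
w=cams.calibration("wrist");im=cams.read_camera("wrist");t=cams.read_camera("top")
cv2.imwrite("pics/end.png",np.vstack([im[:300],t[150:300]]))
print(np.round(readout.observe()["tool_pos"],3))
```

```text
[0.562 0.051 0.239]
```

View pics/end.png

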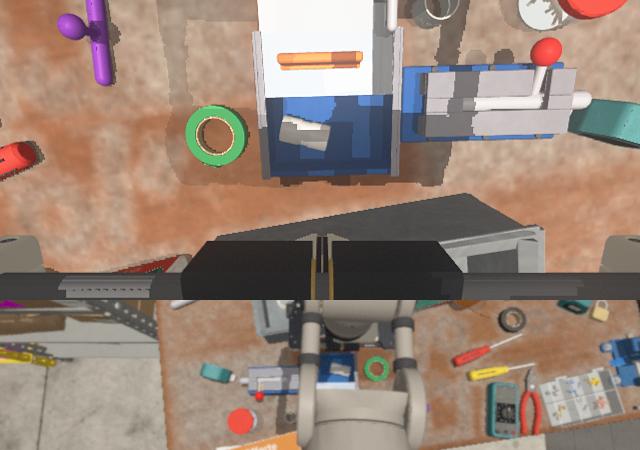

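The lid is open (bar at (320,60)), the tray shows, the knob at (546,52) is parked, and the bystanders are in place. I'll measure the bar's travel.

Run:
```python
from m import *
w=cams.calibration("wrist");im=cv2.imread("pics/end.png")[:300]
h=cv2.cvtColor(im,cv2.COLOR_BGR2HSV);m=cv2.inRange(h,(5,90,80),(20,255,255));m[:45]=0;m[80:]=0;m[:,:270]=0;m[:,370:]=0
ys,xs=np.where(m>0);print(xs.min(),xs.max(),ys.min(),ys.max())
for v in(ys.min(),(ys.min()+ys.max())/2,ys.max()):print(v,[np.round(ray("wrist",320,v,z,w),4) for z in(.095,.066)])
# lid far edge (z .066) and tray far edge (z .071)
for v in(96,178):print(v,np.round(ray("wrist",325,v,.068,w),4))
```

```text
277 362 51 69
51 [array([0.452 , 0.0517, 0.095 ]), array([0.4483, 0.0516, 0.066 ])]
60.0 [array([0.4587, 0.0517, 0.095 ]), array([0.4556, 0.0516, 0.066 ])]
69 [array([0.4654, 0.0516, 0.095 ]), array([0.463 , 0.0516, 0.066 ])]
96 [0.4859 0.056  0.068 ]
178 [0.5606 0.0562 0.068 ]
```

The lid's far edge sits 75 mm behind the tray's, so it is fully open. Handing in.

```bash
python3 -c "
from cell import ticket;print(ticket.hand_in())"
```

```text
the job is handed in; nothing more can be done
None
```

The job is handed in: the bolt is out of the staple and parked in the side notch, the lid measures about 75 mm open at its end stop, and the bystanders look undisturbed in the last pictures; hand-in returned no verdict.

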